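# Fit and hold the access cover of a craft light box

## Robot

A 6-joint arm with a two-finger parallel gripper is mounted at the origin on the work surface. World frame = base frame: x ahead of the robot, y to its left, z up, the work surface at z = 0. Lengths are in m, angles in rad, forces in N, time in s.
With the tool pointing down it reaches from about 0.275 to 0.75 m from the base axis. Payload 10.2 kg.
Tool frame: the origin (TCP) lies midway between the tips of the shut fingers; the grasp point (between the pads) lies 19 mm behind it; z points along the fingers, y is the direction in which the jaws open and shut (so a half turn about z gives the same grasp; the last joint's range is limited). The gripper opens to 88 mm and grips with 3 to 60 N. Pads are 18 mm wide; open, the fingers measure 123 mm over their backs; the gripper's body (75 mm by 187 mm) begins 45 mm behind the grasp point.
Start: joints at [-1.392, 0.313, 1.498, -0, 1.331, -0.223], TCP at [0.205, -0.483, 0.239] pointing down, gripper open.
Joint ranges: [-2.94, 2.94], [-0.97, 2.17], [0.19, 2.56], [-1.23, 4.37], [0.02, 3.11], [-2.88, 2.88]. Speed limits (rad/s): [2.39, 2.39, 3.01, 3.14, 3.14, 3.14].

## Interface

Orientations are given as [roll, pitch, yaw] about the fixed x, y, z axes, in that order (R = Rz(yaw) Ry(pitch) Rx(roll)).
In Python, from cell import r gives the robot as it stands. The module is installed in compiled form; this text tells all that it offers.
- The arm moves only by the tool servo_tool, never from a script. Its argument "deltas" is a list of rows, each an object with "rotation": the turn, a rotation vector about the tool's x, y, z in degrees, a list of three; "offset": the shift along the tool's x, y, z in cm, a list of three; "claw": the closure in counts, from 0 (fully open) to 255 (shut). A call has exactly 10 rows; each row is the pose to reach, as a shift and turn from the pose commanded when the call began, along the tool's axes at that moment; what a row does not reach only later rows make up. A row lasts 1/12 s, in which the tool goes at most 41.7 mm and 7.16 degrees, less where a joint would pass 70% of its speed; a pose out of reach is approached as far as the arm can. A call with a gripper value outside its range is refused whole. The fingers move at their own pace and stop on an object; "newtons" is the grip in N (left out, the last holds). Time passes only in rows, so rows that repeat a pose let the fingers close, or fill a call up. It gives the time, the measured TCP pose, the force and the opening at its end, in the units of the state.
- r.read_state(): the state, without advancing time (a new reading comes with each control period).
- r.capture(name): name is "scene" or "top"; returns (picture, depth): 480x640x3 uint8, blue, green, red; 480x640 float32, m along the optical axis (not along the pixel's ray), 0 where there is no reading.
- r.get_calibration(name): a dict with "K" (3x3 intrinsics, pixels), "k1" (the pictures are not rectified: a ray, as slopes to the right and down, at radius r is drawn at 1 + k1 r^2 times it, then the intrinsics apply), "origin" and "attitude" of the camera in the world. Camera axes: x right, y down, z forward; pixel columns grow to the right and rows downward; lengths in m; the calibration is good to about 2 mm. A picture is of the moment at which its call begins. get_calibration takes no time and is no camera call.
- r.hand_in(): hands the job in, once; it reports no verdict.
The state is a dict: "clock": time; "qpos": joint angles; "qd": joint speeds; "effort": joint torques, N m; "tcp_pos": TCP position; "eef_rot": TCP orientation; "contact_force": force on the tool from outside, world axes, zero at the start; "ft_torque": the same for the moment, N m; "width": finger opening in m.
Only numpy, scipy, OpenCV 4.12 (cv2) and the standard library are available. Lean on these libraries where they do the work, as an engineer would, in place of code of your own. Each camera call takes 0.05 s, during which the arm holds its last target.

## Task

Turn the steel quarter-turn wing on the open light box until it lines up lengthwise with the box, so that the slot of the plywood cover can pass over it. Then pick the cover up gently by its wooden handle, put it down over the wing so that it lies square and flat on the sprung metal frame of the box, and press it until the frame is about half-way down, never to its stop. Finish while holding it pressed there with the gripper; leave the jar, the sponge and the palette knife that lie between box and cover where they are.

Things in the scene. Friction and masses are not known exactly. Their poses are not given: they have to be found in the camera images.
- box: (all sizes in mm) light box of plywood, open on top, fixed to the table; outside 240 (its x) x 160 (its y), walls 54 high. Origin at the centre of its underside, on the table; z up. It stands on either side of the robot's centre line, the cover on the other. The wing's axis is at x = -60, y = 0 of the box; the half of the cover with the slot goes to that end
- seat (a joint): how far the sprung frame inside the box is pushed down, in m: 0 up (free), 0.016 at its lower stop; half-way is 0.008. The spring pushes back with 2.4 N at the start plus 1.2 N per mm (half-way: about 12 N in all, of which the frame and the cover weigh 3 to 5 N)
- seat_top (a point): centre of the top plane of the sprung frame (it moves down with it), 74 above the table when free, over the centre of the box. The frame is a rectangle of aluminium bars, 212 x 132 outside, bars 12 wide, standing out above the box's walls; the cover rests on it
- wing (a joint): angle of the quarter-turn wing in rad, seen from above anticlockwise positive: 0 = lengthwise along the box's x, in line with the cover's slot; it starts 0.7 to 1.5 anticlockwise from there, nearly or fully crosswise, and is turned clockwise to 0. Stops at -1.6 and 1.6, not at 0. Stiff enough (0.04 N m) to stay where it is left
- wing_mid (a point): middle of the wing, on its axis, 98 above the table: an upright steel blade 44 long (its x), 10 thick (its y), 28 high (84 to 112 above the table), on a round neck 10 thick
- cover_handle (a point): centre of the cover's handle, half-way up it. Handle: wooden block 50 (cover's x) x 18 (cover's y) x 40 high, in the middle of the cover's top. Cover: flat loose plywood plate 220 (x) x 140 (y) x 8, 0.18 to 0.37 kg, lying on the table with the handle up; its underside is 28 below this point. The slot goes through the plate at x = -60, y = 0 from the handle, 58 (x) x 22 (y). It is lightly glued: grip it with less than 50 N a finger
- jar: small white paint jar with a flat cap, diameter 48, height 58; stands between the box and the cover, on the robot's centre line; origin at the centre of its underside
- sponge: grey sponge block 45 x 36 x 26; lies between the box and the cover; origin at the centre of its underside
- knife: palette knife with a black handle, 200 long, 22 wide, 20 high, lying flat, pointing away from the robot, between the far halves of the box and the cover; origin under its middle
- cover: the cover as a whole, origin at the centre of its underside, 28 below the centre of the handle; axes as for the handle

How it is judged:
On the way, in this order (a step that is already met when the one before it is completed fails the run):
1. the wing is in line with the box (within 0.2 rad), the cover not yet lifted (value of joint wing between -0.2 and 0.2 rad and height (world z) of cover_handle below 0.04 m), for 0.2 s.
2. the cover is lifted off the table, the wing still in line (value of joint wing between -0.2 and 0.2 rad and height (world z) of cover_handle above 0.07 m and contact force between the fingers and cover above 0.5 N), for 0.2 s.
3. the cover lies on the sprung frame with the wing through its slot (value of joint wing between -0.2 and 0.2 rad and x of cover_handle in the frame of seat_top between -0.01 and 0.01 m and y of cover_handle in the frame of seat_top between -0.01 and 0.01 m and z of cover_handle in the frame of seat_top between 0.023 and 0.033 m and angle between cover_handle's own z axis and vertical below 0.06 rad and angle between the x axis of cover_handle and the x axis of box, either way round below 0.15 rad and x of wing_mid in the frame of cover_handle between -0.09 and -0.03 m and contact force between cover and box above 0.5 N), for 0.2 s.
At the end, for the whole second after the job is handed in: the gripper holds the cover pressed on the sprung frame: frame 5 to 12.5 mm down, cover centred on the box within 10 mm, turned from it by at most 0.15 rad, flat on the frame, the wing through the slot and in line within 0.2 rad, the fingers still on the cover and the cover still (value of joint wing between -0.2 and 0.2 rad and x of cover_handle in the frame of seat_top between -0.01 and 0.01 m and y of cover_handle in the frame of seat_top between -0.01 and 0.01 m and z of cover_handle in the frame of seat_top between 0.023 and 0.033 m and angle between cover_handle's own z axis and vertical below 0.06 rad and angle between the x axis of cover_handle and the x axis of box, either way round below 0.15 rad and x of wing_mid in the frame of cover_handle between -0.09 and -0.03 m and value of joint seat between 0.005 and 0.0125 m and contact force between the fingers and cover above 1 N and contact force between cover and box above 2 N and linear speed of cover below 0.02 m/s); the arm keeps its last pose, push and grip.
It fails at once if the sprung frame is pressed to its stop (beyond 15 mm) (value of joint seat above 0.015 m).
It fails at once if the cover is squeezed or pushed hard (over 50 N a finger) (contact force between the fingers and cover above 100 N).
It fails at once if the cover is rammed against the box (over 35 N) (contact force between cover and box above 35 N).
It fails at once if the jar, sponge or knife is moved more than 30 mm (distance of any of jar, sponge, knife from where it was at the start of the episode above 0.03 m).
It also fails if it takes over 61 s, if anything falls off the work surface, if the arm or the gripper's body presses on something with over 40 N, if the wrist force passes 120 N, or if a joint passes its speed limit or range.

## Working session

There is one attempt and no reset: what is moved stays moved. The work goes in short steps, Python scripts to look and compute and a tool call to move; the robot and the scene stay as the last step left them, time stands still between calls to the robot, and variables do not carry over. Pictures are saved under pics/ and viewed, and the job is handed in when it is done.

Besides the shell and the picture viewer there is one more tool, called after "Call:" as name(argument=value, ...), one argument or row to a line, values as JSON. servo_tool: Moves the arm, as the interface text tells. Its arguments: {"type":"object","properties":{"deltas":{"type":"array"},"newtons":{"type":"number"}},"required":["deltas"]}

```bash
mkdir -p pics; python3 - <<'E'
from cell import r
import cv2,numpy as np
print(r.read_state())
for n in("scene","top"):
    p,d=r.capture(n); cv2.imwrite(f"pics/{n}0.png",p); np.save(f"pics/{n}0.npy",d); cv2.imwrite(f"pics/{n}0_raw.png",p)
    print(n,r.get_calibration(n))
E
```

```text
{'clock': 0.0, 'qpos': array([-1.39238544e+00,  3.13451309e-01,  1.49842801e+00,  5.60676404e-06,
        1.33092894e+00, -2.23391407e-01]), 'qd': array([ 0.00016773, -0.00031413, -0.00221923, -0.00044053,  0.00145369,
       -0.00011098]), 'effort': array([-3.61880402e-04, -4.02212942e+01, -2.52270144e+01,  6.94028079e-02,
        3.53336579e-02, -1.18637736e-04]), 'tcp_pos': array([ 0.20526878, -0.48296142,  0.23816379]), 'eef_rot': array([-3.14040846e+00, -2.74612505e-04,  4.01800792e-01]), 'contact_force': array([-0.75909277, -0.18886734, -0.33134128]), 'ft_torque': array([-0.04033735, -0.03663327,  0.02896492]), 'width': 0.08795126857987488}
scene {'K': array([[533.89765235,   0.        , 309.73512979],
       [  0.        , 533.89765235, 241.98057299],
       [  0.        ,   0.        ,   1.        ]]), 'k1': 0.04932916323607359, 'origin': array([0.88839451, 0.35986876, 0.85704852]), 'attitude': array([-2.58432654, -0.00315908,  2.44380261])}
top {'K': array([[477.89869897,   0.        , 321.27240027],
       [  0.        , 477.89869897, 233.60557265],
       [  0.        ,   0.        ,   1.        ]]), 'k1': -0.008372049140278132, 'origin': array([ 0.46523882, -0.02595605,  0.79135819]), 'attitude': array([-2.98755394,  0.0250718 , -1.57985908])}
```

View pics/top0.png

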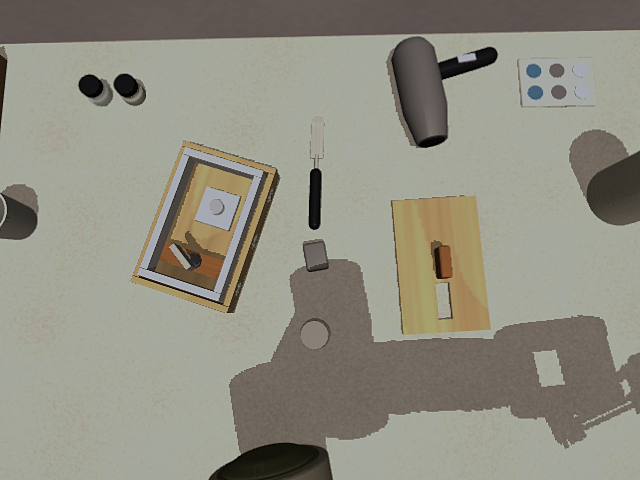

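View pics/scene0.png

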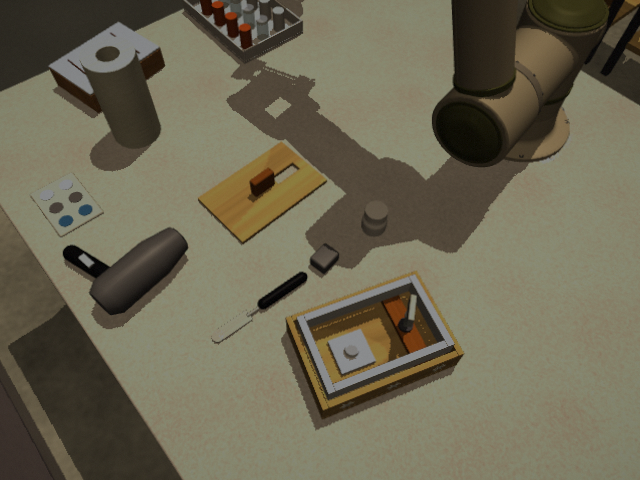

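The top view shows the box at the left (corners near (185,142), (278,172), (230,312), (133,282)) with the wing near (183,256). The cover is at the right, with its handle at (443,260) and slot at (444,300). I'll enlarge crops of both.

```bash
python3 - <<'E'
import cv2
p=cv2.imread("pics/top0_raw.png")
a=cv2.resize(p[130:325,120:290],None,fx=3.05,fy=3.05,interpolation=cv2.INTER_CUBIC);cv2.imwrite("pics/c_box.png",a)
a=cv2.resize(p[185:345,380:505],None,fx=3.7,fy=3.7,interpolation=cv2.INTER_CUBIC);cv2.imwrite("pics/c_cov.png",a)
q=cv2.imread("pics/scene0_raw.png")
a=cv2.resize(q[260:425,275:475],None,fx=3.6,fy=3.6,interpolation=cv2.INTER_CUBIC);cv2.imwrite("pics/c_boxs.png",a)
E
```

```text
(no output)
```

View pics/c_box.png

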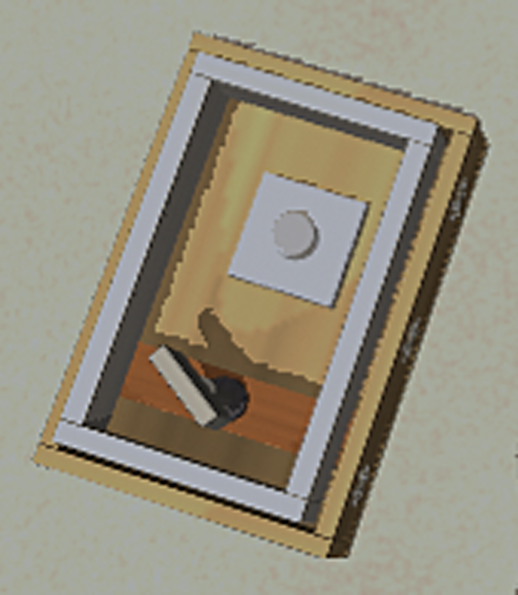

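View pics/c_cov.png

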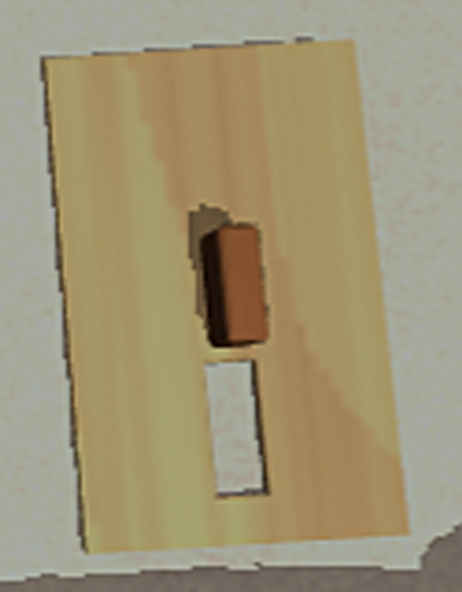

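View pics/c_boxs.png

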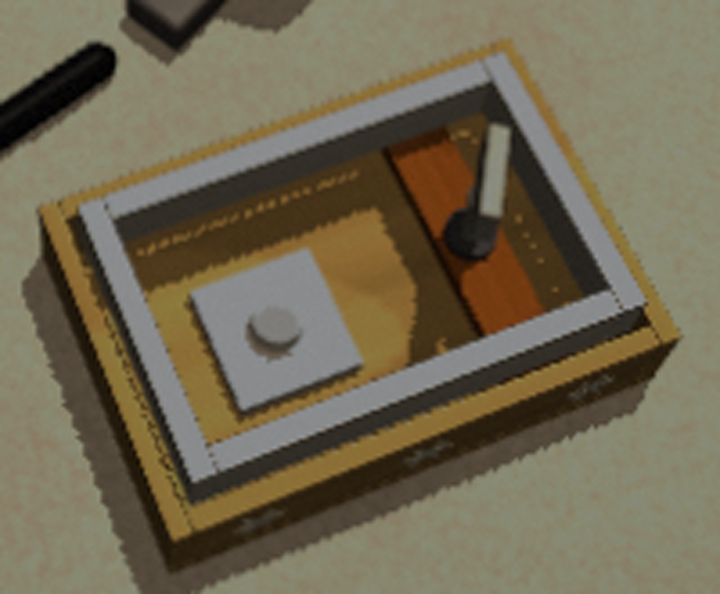

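```bash
cat > h.py <<'E'
from cell import r
import numpy as np,cv2
from scipy.spatial.transform import Rotation as Ro
def cam(n):
    c=r.get_calibration(n); return c,Ro.from_euler('xyz',c['attitude']).as_matrix()
def unproj(n,px,z):
    c,R=cam(n); px=np.atleast_2d(np.array(px,float)); K=c['K']; k=c['k1']
    D=(px-[K[0,2],K[1,2]])/[K[0,0],K[1,1]]; u=D.copy()
    for _ in range(20): u=D/(1+k*(u**2).sum(1,keepdims=True))
    d=np.c_[u,np.ones(len(u))]@R.T
    return c['origin']+d*((z-c['origin'][2])/d[:,2])[:,None]
def proj(n,P):
    c,R=cam(n); q=(np.atleast_2d(P)-c['origin'])@R; u=q[:,:2]/q[:,2:]
    u=u*(1+c['k1']*(u**2).sum(1,keepdims=True)); K=c['K']
    return u*[K[0,0],K[1,1]]+[K[0,2],K[1,2]]
def crop(px,s,off): return (np.array(px,float)+.5)/s-.5+np.array(off)
def rect(P):
    c=P.mean(0); P=np.array(P)[:,:2]; e=[np.linalg.norm(P[(i+1)%4]-P[i]) for i in range(4)]
    return c[:2].round(4),np.round(e,4),[round(np.degrees(np.arctan2(*(P[(i+1)%4]-P[i])[::-1])),1) for i in range(4)]
E
python3 - <<'E'
from h import *
b=lambda p:crop(p,3.05,(120,130)); c=lambda p:crop(p,3.7,(380,185)); s=lambda p:crop(p,3.6,(275,260))
print('frame',rect(unproj('top',b([(200,52),(437,122),(302,521),(52,444)]),.074)))
print('box',rect(unproj('top',b([(195,34),(480,118),(333,555),(37,462)]),.054)))
print('wing',rect(unproj('top',b([(150,357),(165,346),(218,415),(208,426)]),.112)))
print('frame s',rect(unproj('scene',s([(80,207),(493,56),(645,303),(192,487)]),.074)))
print('box s',rect(unproj('scene',s([(40,207),(508,42),(681,337),(175,545)]),.054)))
print('wing s',rect(unproj('scene',s([(489,125),(509,127),(501,216),(481,215)]),.112)))
print('cover',rect(unproj('top',c([(43,58),(355,40),(410,534),(86,551)]),.008)))
print('handle',rect(unproj('top',c([(217,227),(260,225),(268,340),(225,346)]),.048)))
print('slot',rect(unproj('top',c([(205,363),(254,361),(268,494),(217,496)]),.008)))
print('jar',unproj('top',[[315,334]],.058),'sponge',unproj('top',[(304,243),(325,241),(329,266),(309,270)],.026).round(3), 'knife',unproj('top',[(318,117),(315,229)],.015).round(3))
E
```

```text
frame (array([0.5978, 0.1755]), array([0.1296, 0.2113, 0.1319, 0.2125]), [np.float64(-107.8), np.float64(162.2), np.float64(72.8), np.float64(-18.4)])
box (array([0.5979, 0.1741]), array([0.1601, 0.2371, 0.1602, 0.238 ]), [np.float64(-107.8), np.float64(162.1), np.float64(72.5), np.float64(-17.9)])
wing (array([0.5406, 0.1934]), array([0.0087, 0.0423, 0.0069, 0.0439]), [np.float64(-53.4), np.float64(-141.4), np.float64(138.3), np.float64(41.1)])
frame s (array([0.6018, 0.1764]), array([0.2043, 0.1305, 0.2105, 0.1314]), [np.float64(161.8), np.float64(73.7), np.float64(-17.9), np.float64(-109.0)])
box s (array([0.6003, 0.177 ]), array([0.2364, 0.157 , 0.2381, 0.1606]), [np.float64(161.2), np.float64(72.1), np.float64(-17.9), np.float64(-108.4)])
wing s (array([0.5433, 0.1952]), array([0.0085, 0.042 , 0.0083, 0.0424]), [np.float64(133.8), np.float64(39.4), np.float64(-42.8), np.float64(-140.3)])
cover (array([ 0.5357, -0.2008]), array([0.1406, 0.219 , 0.1398, 0.2188]), [np.float64(-87.4), np.float64(-177.1), np.float64(92.5), np.float64(3.1)])
handle (array([ 0.5347, -0.2002]), array([0.0181, 0.0484, 0.0181, 0.0501]), [np.float64(-88.0), np.float64(-178.9), np.float64(97.3), np.float64(1.2)])
slot (array([ 0.4755, -0.2037]), array([0.0215, 0.0576, 0.0221, 0.0576]), [np.float64(-88.3), np.float64(-176.8), np.float64(91.7), np.float64(2.6)])
jar [[0.42649008 0.00223206 0.058     ]] sponge [[ 0.569  0.02   0.026]
 [ 0.572 -0.014  0.026]
 [ 0.532 -0.02   0.026]
 [ 0.525  0.012  0.026]] knife [[ 0.788 -0.004  0.015]
 [ 0.594  0.003  0.015]]
```

Call:
servo_tool(
  deltas=[
    {"rotation": [0,0,-1.7],"offset": [2.0,-1.7,0],"claw": 0},
    {"rotation": [0,0,-3.5],"offset": [5,-4.3,0],"claw": 0},
    {"rotation": [0,0,-5.2],"offset": [8,-6.8,0],"claw": 0},
    {"rotation": [0,0,-7],"offset": [11,-9.4,0],"claw": 0},
    {"rotation": [0,0,-8.7],"offset": [14,-12,0],"claw": 0},
    {"rotation": [0,0,-10.5],"offset": [17,-14.5,0],"claw": 0},
    {"rotation": [0,0,-12.2],"offset": [20,-17,0],"claw": 0},
    {"rotation": [0,0,-14],"offset": [23,-19.6,0],"claw": 0},
    {"rotation": [0,0,-15.7],"offset": [26,-22.2,0],"claw": 0},
    {"rotation": [0,0,-17.5],"offset": [28.8,-24.6,0],"claw": 0},
  ],
  newtons=20,
)

```text
clock: 0.93
tcp_pos: [0.3745, -0.142, 0.2387]
eef_rot: [-3.142, -0.0, 0.709]
contact_force: [0.5, -1.2, 0.5]
width: 0.0882
```

```bash
cat >> h.py <<'E'
def go(t,yaw):
    s=r.read_state(); R=Ro.from_euler('xyz',s['eef_rot']); T=Ro.from_euler('xyz',[np.pi,0,yaw])
    print('clk',round(s['clock'],2),'tcp',s['tcp_pos'].round(4),'rpy',s['eef_rot'].round(3),'F',s['contact_force'].round(1),'w',s['width'].round(4))
    print('cm',(R.inv().apply(np.array(t)-s['tcp_pos'])*100).round(2),'deg',np.degrees((R.inv()*T).as_rotvec()).round(2))
E
python3 -c "
from h import *
go([.5425,.1945,.16],.707)"
```

```text
Traceback (most recent call last):
  File "h.py", line 22, in go
    print('clk',round(s['clock'],2),'tcp',s['tcp_pos'].round(4),'rpy',s['eef_rot'].round(3),'F',s['contact_force'].round(1),'w',s['width'].round(4))
                                                                                                                                ^^^^^^^^^^^^^^^^
AttributeError: 'float' object has no attribute 'round'
```

```bash
sed -i "s/s\['width'\].round(4)/round(s['width'],4)/" h.py
python3 -c "
from h import *
go([.5425,.1945,.16],.707)"
```

```text
clk 0.93 tcp [ 0.3745 -0.142   0.2387] rpy [-3.142 -0.     0.709] F [ 0.5 -1.2  0.5] w 0.0882
cm [ 34.66 -14.61   7.87] deg [-0.   -0.01  0.1 ]
```

Call:
servo_tool(
  deltas=[
    {"rotation": [0,0,0],"offset": [3.6,-1.5,0.8],"claw": 0},
    {"rotation": [0,0,0],"offset": [7.2,-3.0,1.6],"claw": 0},
    {"rotation": [0,0,0],"offset": [10.8,-4.5,2.4],"claw": 0},
    {"rotation": [0,0,0],"offset": [14.4,-6.1,3.2],"claw": 0},
    {"rotation": [0,0,0],"offset": [18,-7.6,4],"claw": 0},
    {"rotation": [0,0,0],"offset": [21.6,-9.1,4.8],"claw": 0},
    {"rotation": [0,0,0],"offset": [25.2,-10.6,5.6],"claw": 0},
    {"rotation": [0,0,0],"offset": [28.8,-12.1,6.4],"claw": 0},
    {"rotation": [0,0,0],"offset": [32.0,-13.5,7.2],"claw": 0},
    {"rotation": [0,0,0],"offset": [34.7,-14.6,7.9],"claw": 0},
  ],
)

```text
clock: 1.77
tcp_pos: [0.5433, 0.1948, 0.1587]
eef_rot: [-3.141, 0.001, 0.708]
contact_force: [0.4, 0.0, -0.5]
width: 0.0885
```

```bash
python3 -c "
from h import *
go([.5425,.1945,.084],.707)
for n in('scene','top'):
  p,_=r.capture(n); cv2.imwrite('pics/%s1.png'%n,p)
"
```

```text
clk 1.77 tcp [0.5433 0.1948 0.1587] rpy [-3.141e+00  1.000e-03  7.080e-01] F [ 0.4  0.  -0.5] w 0.0885
cm [-0.07 -0.03  7.47] deg [-0.04  0.04  0.08]
```

View pics/scene1.png

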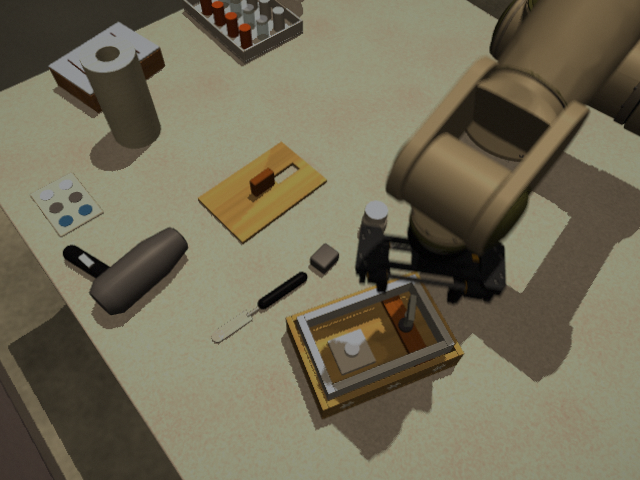

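The open gripper straddles the wing (at about (410,305)), with nothing in the way. I'll descend and close softly.

Call:
servo_tool(
  deltas=[
    {"rotation": [0,0,0],"offset": [0,0,1.5],"claw": 0},
    {"rotation": [0,0,0],"offset": [-0.1,0,3.2],"claw": 0},
    {"rotation": [0,0,0],"offset": [-0.1,0,4.8],"claw": 0},
    {"rotation": [0,0,0],"offset": [-0.1,0,6.2],"claw": 0},
    {"rotation": [0,0,0],"offset": [-0.1,0,7.0],"claw": 0},
    {"rotation": [0,0,0],"offset": [-0.1,0,7.4],"claw": 120},
    {"rotation": [0,0,0],"offset": [-0.1,0,7.4],"claw": 255},
    {"rotation": [0,0,0],"offset": [-0.1,0,7.4],"claw": 255},
    {"rotation": [0,0,0],"offset": [-0.1,0,7.4],"claw": 255},
    {"rotation": [0,0,0],"offset": [-0.1,0,7.4],"claw": 255},
  ],
  newtons=15,
)

```text
clock: 2.7
tcp_pos: [0.5427, 0.1917, 0.0865]
eef_rot: [3.141, -0.001, 0.707]
contact_force: [0.7, 0.3, 0.0]
width: 0.0569
```

Call:
servo_tool(
  deltas=[
    {"rotation": [0,0,0],"offset": [0,0,0],"claw": 255},
    {"rotation": [0,0,0],"offset": [0,0,0],"claw": 255},
    {"rotation": [0,0,0],"offset": [0,0,0],"claw": 255},
    {"rotation": [0,0,0],"offset": [0,0,0],"claw": 255},
    {"rotation": [0,0,0],"offset": [0,0,0],"claw": 255},
    {"rotation": [0,0,0],"offset": [0,0,0],"claw": 255},
    {"rotation": [0,0,0],"offset": [0,0,0],"claw": 255},
    {"rotation": [0,0,0],"offset": [0,0,0],"claw": 255},
    {"rotation": [0,0,0],"offset": [0,0,0],"claw": 255},
    {"rotation": [0,0,0],"offset": [0,0,0],"claw": 255},
  ],
)

```text
clock: 3.53
tcp_pos: [0.5402, 0.1938, 0.0857]
eef_rot: [-3.136, 0.001, 0.708]
contact_force: [-10.3, 11.1, 6.1]
width: 0.0098
```

```bash
python3 -c "
from h import *
go([.5425,.1945,.085],-.314)
p,_=r.capture('scene'); cv2.imwrite('pics/s2.png',cv2.resize(p[180:420,270:510],None,fx=2.5,fy=2.5))
"
```

```text
clk 3.53 tcp [0.5402 0.1938 0.0857] rpy [-3.136e+00  1.000e-03  7.080e-01] F [-10.3  11.1   6.1] w 0.0098
cm [0.22 0.09 0.07] deg [-0.24  0.24 58.54]
```

View pics/s2.png

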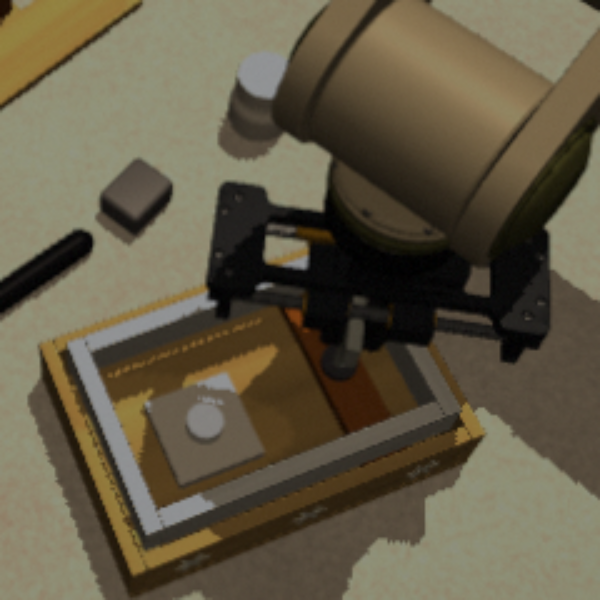

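Call:
servo_tool(
  deltas=[
    {"rotation": [0,0,3],"offset": [-0.15,-0.15,0],"claw": 255},
    {"rotation": [0,0,9],"offset": [-0.15,-0.15,0],"claw": 255},
    {"rotation": [0,0,15],"offset": [-0.15,-0.15,0],"claw": 255},
    {"rotation": [0,0,21],"offset": [-0.15,-0.15,0],"claw": 255},
    {"rotation": [0,0,27],"offset": [-0.15,-0.15,0],"claw": 255},
    {"rotation": [0,0,33],"offset": [-0.15,-0.15,0],"claw": 255},
    {"rotation": [0,0,39],"offset": [-0.15,-0.15,0],"claw": 255},
    {"rotation": [0,0,45],"offset": [-0.15,-0.15,0],"claw": 255},
    {"rotation": [0,0,51],"offset": [-0.15,-0.15,0],"claw": 255},
    {"rotation": [0,0,57],"offset": [-0.15,-0.15,0],"claw": 255},
  ],
)

```text
clock: 4.42
tcp_pos: [0.5399, 0.1944, 0.0857]
eef_rot: [-3.137, 0.001, -0.293]
contact_force: [0.0, 16.6, -1.7]
width: 0.01
```

Call:
servo_tool(
  deltas=[
    {"rotation": [0,0,1.5],"offset": [0,0,0],"claw": 255},
    {"rotation": [0,0,1.5],"offset": [0,0,0],"claw": 255},
    {"rotation": [0,0,1.5],"offset": [0,0,0],"claw": 255},
    {"rotation": [0,0,1.5],"offset": [0,0,0],"claw": 255},
    {"rotation": [0,0,1.5],"offset": [0,0,0],"claw": 255},
    {"rotation": [0,0,1.5],"offset": [0,0,0],"claw": 255},
    {"rotation": [0,0,1.5],"offset": [0,0,0],"claw": 255},
    {"rotation": [0,0,1.5],"offset": [0,0,0],"claw": 255},
    {"rotation": [0,0,1.5],"offset": [0,0,0],"claw": 255},
    {"rotation": [0,0,1.5],"offset": [0,0,0],"claw": 255},
  ],
)

```text
clock: 5.25
tcp_pos: [0.5399, 0.1944, 0.0857]
eef_rot: [-3.137, 0.001, -0.314]
contact_force: [0.0, 15.8, -2.2]
width: 0.0098
```

```bash
python3 -c "
from h import *
go([.5425,.1945,.085],-.314)
"
```

```text
clk 5.25 tcp [0.5399 0.1944 0.0857] rpy [-3.137e+00  1.000e-03 -3.140e-01] F [ 0.  15.8 -2.2] w 0.0098
cm [ 0.25 -0.09  0.07] deg [-0.26  0.06  0.01]
```

Call:
servo_tool(
  deltas=[
    {"rotation": [0,0,0],"offset": [0,-0.1,0],"claw": 180},
    {"rotation": [0,0,0],"offset": [0,-0.1,0],"claw": 60},
    {"rotation": [0,0,0],"offset": [0,-0.1,0],"claw": 0},
    {"rotation": [0,0,0],"offset": [0,-0.1,0],"claw": 0},
    {"rotation": [0,0,0],"offset": [0,-0.1,0],"claw": 0},
    {"rotation": [0,0,0],"offset": [0,-0.1,-1.0],"claw": 0},
    {"rotation": [0,0,0],"offset": [0,-0.1,-3],"claw": 0},
    {"rotation": [0,0,0],"offset": [0,-0.1,-6],"claw": 0},
    {"rotation": [0,0,0],"offset": [0,-0.1,-9],"claw": 0},
    {"rotation": [0,0,0],"offset": [0,-0.1,-11],"claw": 0},
  ],
)

```text
clock: 6.08
tcp_pos: [0.541, 0.1927, 0.1995]
eef_rot: [-3.14, -0.003, -0.314]
contact_force: [-0.5, -0.7, 0.5]
width: 0.074
```

```bash
python3 -c "
from h import *
go([.535,-.2005,.196],.047)
p,_=r.capture('scene'); cv2.imwrite('pics/s3.png',cv2.resize(p[180:420,270:510],None,fx=2.5,fy=2.5))
"
```

```text
clk 6.08 tcp [0.541  0.1927 0.1995] rpy [-3.14e+00 -3.00e-03 -3.14e-01] F [-0.5 -0.7  0.5] w 0.074
cm [11.57 37.59  0.33] deg [ -0.05  -0.2  -20.68]
```

View pics/s3.png

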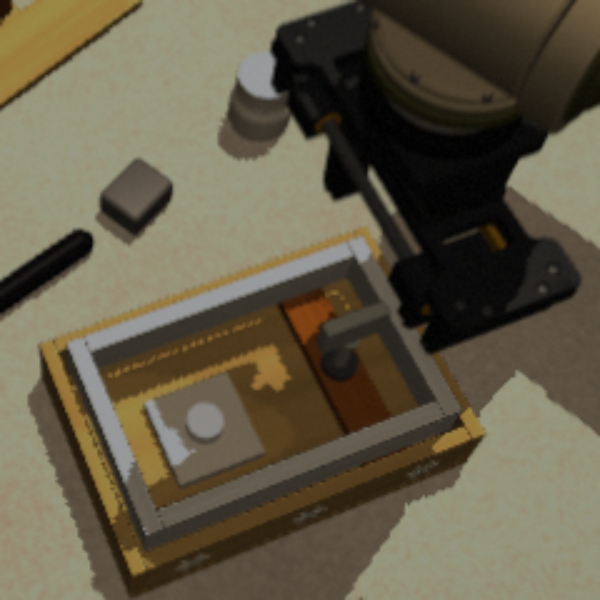

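The wing now lies parallel to the long frame bars. Next I'll move over the cover.

Call:
servo_tool(
  deltas=[
    {"rotation": [0,0,-2],"offset": [1.0,3.0,0],"claw": 0},
    {"rotation": [0,0,-4],"offset": [2.2,7,0],"claw": 0},
    {"rotation": [0,0,-6],"offset": [3.4,11,0],"claw": 0},
    {"rotation": [0,0,-8],"offset": [4.6,15,0],"claw": 0},
    {"rotation": [0,0,-11],"offset": [5.9,19,0],"claw": 0},
    {"rotation": [0,0,-13],"offset": [7.1,23,0],"claw": 0},
    {"rotation": [0,0,-15],"offset": [8.3,27,0],"claw": 0},
    {"rotation": [0,0,-17],"offset": [9.5,31,0],"claw": 0},
    {"rotation": [0,0,-19],"offset": [10.7,35,0],"claw": 0},
    {"rotation": [0,0,-20.7],"offset": [11.6,37.6,0.4],"claw": 0},
  ],
)

```text
clock: 6.97
tcp_pos: [0.5343, -0.2044, 0.1927]
eef_rot: [3.14, -0.001, 0.047]
contact_force: [-1.0, -0.3, 0.6]
width: 0.0879
```

```bash
python3 -c "
from h import *
go([.5355,-.2007,.014],.047)
p,_=r.capture('scene'); cv2.imwrite('pics/s4.png',p)
p,_=r.capture('top'); cv2.imwrite('pics/t4.png',p)
"
```

```text
clk 6.97 tcp [ 0.5343 -0.2044  0.1927] rpy [ 3.14e+00 -1.00e-03  4.70e-02] F [-1.  -0.3  0.6] w 0.0879
cm [ 0.12 -0.39 17.87] deg [ 0.08 -0.07  0.  ]
```

View pics/s4.png

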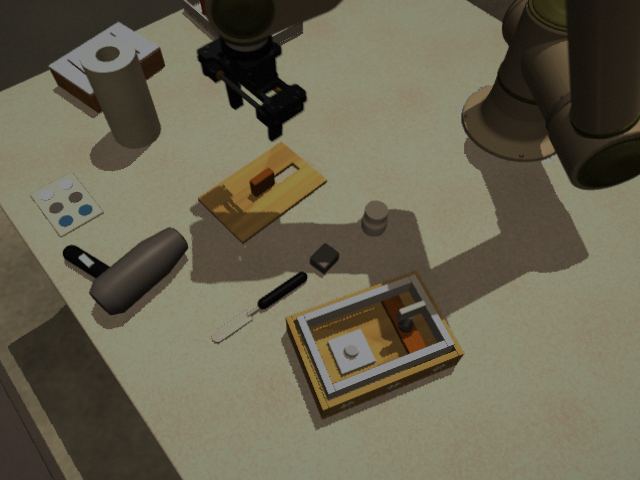

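View pics/t4.png

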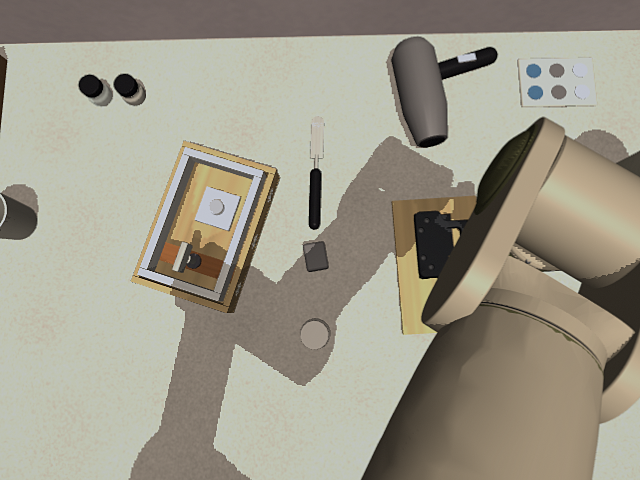

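```bash
python3 - <<'E'
import cv2
a=cv2.imread('pics/t4.png')[225:290,150:225]; b=cv2.imread('pics/s4.png')[285:350,380:455]; c=cv2.imread('pics/s4.png')[150:215,230:305]
cv2.imwrite('pics/c4.png',cv2.hconcat([cv2.resize(x,(262,228),interpolation=cv2.INTER_CUBIC) for x in(a,b,c)]))
E
```

```text
(no output)
```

View pics/c4.png

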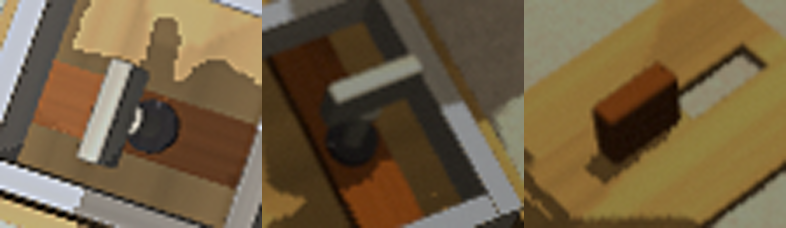

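```bash
python3 - <<'E'
from h import *
print(rect(unproj('top',crop([(115,58),(134,66),(98,163),(78,157)],3.5,(150,225)),.112)))
print(rect(unproj('scene',crop([(68,93),(156,55),(162,68),(72,104)],3.5,(380,285)),.112)))
print(rect(unproj('scene',crop([(595-524,110),(657-524,65),(678-524,81),(615-524,128)],3.5,(230,150)),.048)))
E
```

```text
(array([0.5405, 0.1939]), array([0.0087, 0.0421, 0.0087, 0.0431]), [np.float64(-113.1), np.float64(161.3), np.float64(73.1), np.float64(-18.7)])
(array([0.5437, 0.1962]), array([0.0442, 0.0065, 0.0443, 0.0053]), [np.float64(164.5), np.float64(66.9), np.float64(-17.1), np.float64(-116.3)])
(array([ 0.5386, -0.1973]), array([0.0456, 0.0166, 0.0467, 0.017 ]), [np.float64(-175.7), np.float64(96.8), np.float64(4.8), np.float64(-86.8)])
```

Wing yaw measures about -18°, the same as the box. I'll descend to the handle.

Call:
servo_tool(
  deltas=[
    {"rotation": [0,0,0],"offset": [0.0,-0.1,1.5],"claw": 0},
    {"rotation": [0,0,0],"offset": [0.1,-0.1,4],"claw": 0},
    {"rotation": [0,0,0],"offset": [0.1,-0.2,6.5],"claw": 0},
    {"rotation": [0,0,0],"offset": [0.1,-0.2,9],"claw": 0},
    {"rotation": [0,0,0],"offset": [0.1,-0.2,11],"claw": 0},
    {"rotation": [0,0,0],"offset": [0.1,-0.2,12],"claw": 0},
    {"rotation": [0,0,0],"offset": [0.1,-0.2,12.5],"claw": 0},
    {"rotation": [0,0,0],"offset": [0.1,-0.2,12.5],"claw": 0},
    {"rotation": [0,0,0],"offset": [0.1,-0.2,12.5],"claw": 0},
    {"rotation": [0,0,0],"offset": [0.1,-0.2,12.5],"claw": 0},
  ],
)

```text
clock: 7.9
tcp_pos: [0.5363, -0.1989, 0.0681]
eef_rot: [3.14, -0.002, 0.048]
contact_force: [0.3, 0.6, 0.2]
width: 0.0882
```

```bash
python3 -c "
from h import *
go([.5355,-.2003,.014],.047)
p,_=r.capture('scene'); cv2.imwrite('pics/s5.png',cv2.resize(p[80:280,160:360],None,fx=3,fy=3))
"
```

```text
clk 7.9 tcp [ 0.5363 -0.1989  0.0681] rpy [ 3.14e+00 -2.00e-03  4.80e-02] F [0.3 0.6 0.2] w 0.0882
cm [-0.1   0.13  5.41] deg [ 0.07 -0.1   0.03]
```

View pics/s5.png

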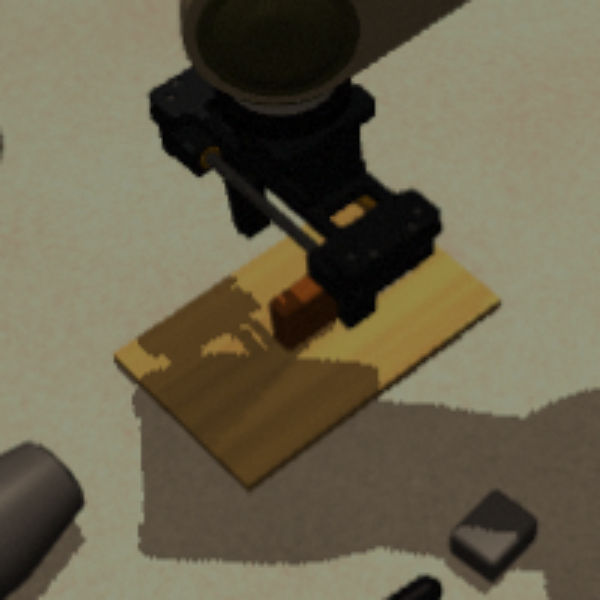

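Call:
servo_tool(
  deltas=[
    {"rotation": [0,0,0],"offset": [-0.1,0.1,1.5],"claw": 0},
    {"rotation": [0,0,0],"offset": [-0.1,0.1,3],"claw": 0},
    {"rotation": [0,0,0],"offset": [-0.1,0.1,4.2],"claw": 0},
    {"rotation": [0,0,0],"offset": [-0.1,0.1,4.9],"claw": 0},
    {"rotation": [0,0,0],"offset": [-0.1,0.1,5.2],"claw": 0},
    {"rotation": [0,0,0],"offset": [-0.1,0.1,5.3],"claw": 0},
    {"rotation": [0,0,0],"offset": [-0.1,0.1,5.3],"claw": 0},
    {"rotation": [0,0,0],"offset": [-0.1,0.1,5.3],"claw": 80},
    {"rotation": [0,0,0],"offset": [-0.1,0.1,5.3],"claw": 160},
    {"rotation": [0,0,0],"offset": [-0.1,0.1,5.3],"claw": 185},
  ],
  newtons=25,
)

```text
clock: 8.78
tcp_pos: [0.5349, -0.1998, 0.0142]
eef_rot: [3.141, -0.001, 0.047]
contact_force: [0.2, -0.6, 0.0]
width: 0.0699
```

Call:
servo_tool(
  deltas=[
    {"rotation": [0,0,0],"offset": [0,0,0],"claw": 195},
    {"rotation": [0,0,0],"offset": [0,0,0],"claw": 205},
    {"rotation": [0,0,0],"offset": [0,0,0],"claw": 215},
    {"rotation": [0,0,0],"offset": [0,0,0],"claw": 255},
    {"rotation": [0,0,0],"offset": [0,0,0],"claw": 255},
    {"rotation": [0,0,0],"offset": [0,0,0],"claw": 255},
    {"rotation": [0,0,0],"offset": [0,0,0],"claw": 255},
    {"rotation": [0,0,0],"offset": [0,0,0],"claw": 255},
    {"rotation": [0,0,0],"offset": [0,0,0],"claw": 255},
    {"rotation": [0,0,0],"offset": [0,0,0],"claw": 255},
  ],
)

```text
clock: 9.62
tcp_pos: [0.5348, -0.1998, 0.0137]
eef_rot: [3.141, -0.0, 0.048]
contact_force: [-0.9, -0.6, -0.2]
width: 0.0179
```

```bash
python3 -c "
from h import *
go([.5355,-.2003,.014],.047)
p,_=r.capture('scene'); cv2.imwrite('pics/s6.png',cv2.resize(p[80:280,160:360],None,fx=3,fy=3))
"
```

```text
clk 9.62 tcp [ 0.5348 -0.1998  0.0137] rpy [ 3.141 -0.     0.048] F [-0.9 -0.6 -0.2] w 0.0179
cm [ 0.07  0.05 -0.03] deg [ 0.01 -0.    0.03]
```

View pics/s6.png

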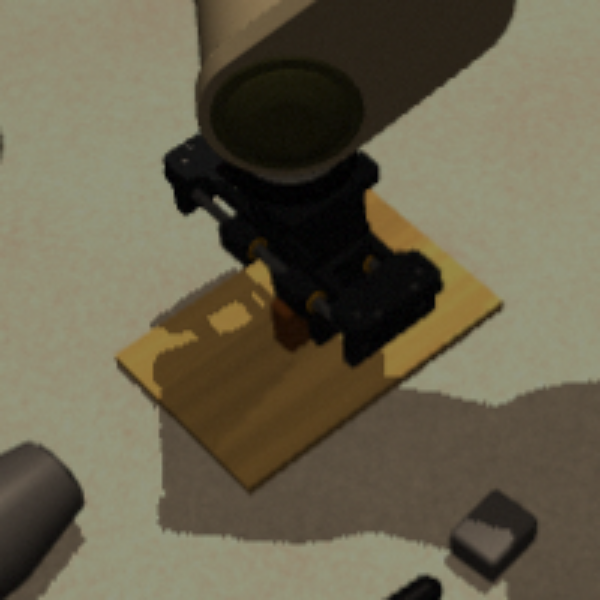

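Grip is on the handle (17.9 mm opening against 18 mm). Lifting.

Call:
servo_tool(
  deltas=[
    {"rotation": [0,0,0],"offset": [0,0,-0.5],"claw": 255},
    {"rotation": [0,0,0],"offset": [0,0,-1.5],"claw": 255},
    {"rotation": [0,0,0],"offset": [0,0,-3],"claw": 255},
    {"rotation": [0,0,0],"offset": [0,0,-5],"claw": 255},
    {"rotation": [0,0,0],"offset": [0,0,-7],"claw": 255},
    {"rotation": [0,0,0],"offset": [0,0,-9],"claw": 255},
    {"rotation": [0,0,0],"offset": [0,0,-11],"claw": 255},
    {"rotation": [0,0,0],"offset": [0,0,-13],"claw": 255},
    {"rotation": [0,0,0],"offset": [0,0,-14.5],"claw": 255},
    {"rotation": [0,0,0],"offset": [0,0,-15],"claw": 255},
  ],
)

```text
clock: 10.5
tcp_pos: [0.5354, -0.1999, 0.1668]
eef_rot: [3.139, -0.003, 0.048]
contact_force: [1.0, -0.3, -2.1]
width: 0.0179
```

```bash
python3 -c "
from h import *
go([.5977,.1757,.165],-.314)
p,_=r.capture('scene'); cv2.imwrite('pics/s7.png',p)
"
```

```text
clk 10.5 tcp [ 0.5354 -0.1999  0.1668] rpy [ 3.139e+00 -3.000e-03  4.800e-02] F [ 1.  -0.3 -2.1] w 0.0179
cm [  8.01 -37.22   0.13] deg [ 0.09 -0.22 20.72]
```

View pics/s7.png

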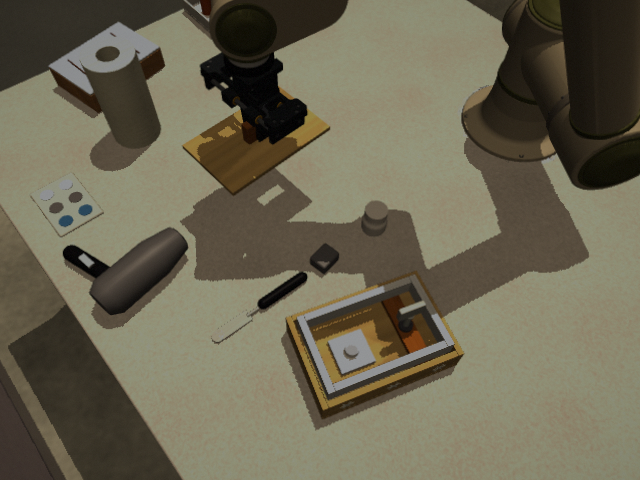

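Call:
servo_tool(
  deltas=[
    {"rotation": [0,0,1],"offset": [0.2,-1,0],"claw": 255},
    {"rotation": [0,0,2],"offset": [0.6,-3,0],"claw": 255},
    {"rotation": [0,0,4],"offset": [1.3,-6,0],"claw": 255},
    {"rotation": [0,0,6],"offset": [1.9,-9,0],"claw": 255},
    {"rotation": [0,0,8],"offset": [2.6,-12,0],"claw": 255},
    {"rotation": [0,0,10],"offset": [3.2,-15,0],"claw": 255},
    {"rotation": [0,0,12],"offset": [3.9,-18,0],"claw": 255},
    {"rotation": [0,0,14],"offset": [4.5,-21,0],"claw": 255},
    {"rotation": [0,0,16],"offset": [5.2,-24,0],"claw": 255},
    {"rotation": [0,0,18],"offset": [5.8,-27,0],"claw": 255},
  ],
)

```text
clock: 11.38
tcp_pos: [0.5794, 0.0744, 0.1628]
eef_rot: [3.141, 0.002, -0.268]
contact_force: [0.5, -0.5, -2.3]
width: 0.0176
```

```bash
python3 -c "
from h import *
go([.5972,.1757,.165],-.314)
"
```

```text
clk 11.38 tcp [0.5794 0.0744 0.1628] rpy [ 3.141e+00  2.000e-03 -2.680e-01] F [ 0.5 -0.5 -2.3] w 0.0176
cm [ -0.97 -10.24  -0.22] deg [0.02 0.1  2.61]
```

Call:
servo_tool(
  deltas=[
    {"rotation": [0,0,0.5],"offset": [-0.2,-2.5,0],"claw": 255},
    {"rotation": [0,0,1.2],"offset": [-0.5,-5,0],"claw": 255},
    {"rotation": [0,0,2],"offset": [-0.7,-7.5,0],"claw": 255},
    {"rotation": [0,0,2.6],"offset": [-0.9,-9.3,0],"claw": 255},
    {"rotation": [0,0,2.6],"offset": [-1.0,-10.2,0],"claw": 255},
    {"rotation": [0,0,2.6],"offset": [-1.0,-10.2,0],"claw": 255},
    {"rotation": [0,0,2.6],"offset": [-1.0,-10.2,0],"claw": 255},
    {"rotation": [0,0,2.6],"offset": [-1.0,-10.2,0],"claw": 255},
    {"rotation": [0,0,2.6],"offset": [-1.0,-10.2,0],"claw": 255},
    {"rotation": [0,0,2.6],"offset": [-1.0,-10.2,0],"claw": 255},
  ],
)

```text
clock: 12.22
tcp_pos: [0.5972, 0.1728, 0.1638]
eef_rot: [3.142, 0.0, -0.313]
contact_force: [0.3, -0.5, -2.9]
width: 0.0176
```

```bash
python3 -c "
from h import *
go([.5972,.1757,.165],-.314)
for n in('scene','top'):
  p,_=r.capture(n); cv2.imwrite('pics/%s8.png'%n,p)
  cv2.imwrite('pics/%s8c.png'%n,cv2.resize(p[200:420,270:490] if n=='scene' else p[110:330,110:330],None,fx=2.6,fy=2.6,interpolation=cv2.INTER_CUBIC))
"
```

```text
clk 12.22 tcp [0.5972 0.1728 0.1638] rpy [ 3.142  0.    -0.313] F [ 0.3 -0.5 -2.9] w 0.0176
cm [-0.08 -0.27 -0.12] deg [0.01 0.   0.05]
```

View pics/scene8c.png

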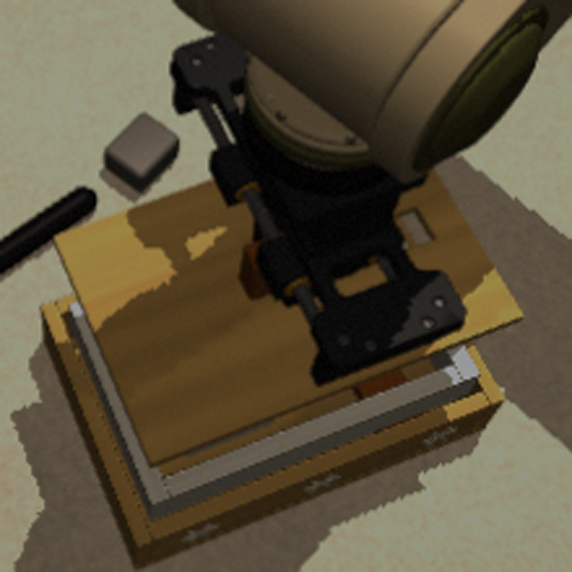

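View pics/top8c.png

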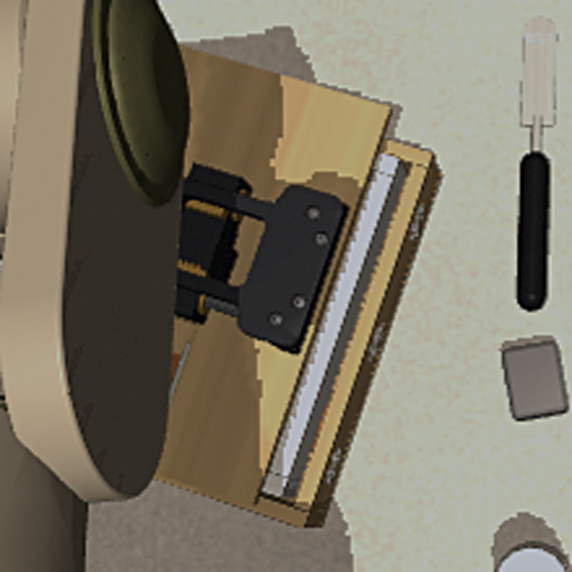

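```bash
python3 - <<'E'
from h import *
z=.158
P=unproj('scene',crop([(56,237),(155,464),(522,315)],2.6,(270,200)),z)
print(P.round(4), np.linalg.norm(P[1]-P[0]),np.linalg.norm(P[2]-P[1]),'centre',(P[0]+P[2])/2, np.degrees(np.arctan2(*(P[1]-P[2])[[1,0]])))
Q=unproj('top',crop([(400,104),(262,498)],2.6,(110,110)),z); d=(Q[0]-Q[1]);print(np.linalg.norm(d),np.degrees(np.arctan2(d[1],d[0])))
n=np.array([-d[1],d[0]])/np.linalg.norm(d[:2]); print('top centre',(Q.mean(0)[:2]+.07*n))
E
```

```text
[[0.6815 0.0745 0.158 ]
 [0.7237 0.2074 0.158 ]
 [0.5172 0.2727 0.158 ]] 0.13938223954450601 0.2165649370059281 centre [0.59936526 0.17360075 0.158     ] -17.54414875844477
0.21808170382193434 -18.276149617602
top centre [0.60072898 0.16856207]
```

Call:
servo_tool(
  deltas=[
    {"rotation": [0,0,0],"offset": [-0.1,-0.3,0.5],"claw": 255},
    {"rotation": [0,0,0],"offset": [-0.1,-0.3,1],"claw": 255},
    {"rotation": [0,0,0],"offset": [-0.1,-0.3,1.5],"claw": 255},
    {"rotation": [0,0,0],"offset": [-0.1,-0.3,2],"claw": 255},
    {"rotation": [0,0,0],"offset": [-0.1,-0.3,2.5],"claw": 255},
    {"rotation": [0,0,0],"offset": [-0.1,-0.3,2.8],"claw": 255},
    {"rotation": [0,0,0],"offset": [-0.1,-0.3,3.1],"claw": 255},
    {"rotation": [0,0,0],"offset": [-0.1,-0.3,3.3],"claw": 255},
    {"rotation": [0,0,0],"offset": [-0.1,-0.3,3.3],"claw": 255},
    {"rotation": [0,0,0],"offset": [-0.1,-0.3,3.3],"claw": 255},
  ],
)

```text
clock: 13.15
tcp_pos: [0.5971, 0.1769, 0.1308]
eef_rot: [-3.142, -0.0, -0.312]
contact_force: [0.5, 0.2, -2.1]
width: 0.0176
```

```bash
python3 -c "
from h import *
go([.5972,.1757,.088],-.314)
p,_=r.capture('scene')
cv2.imwrite('pics/s9.png',cv2.resize(p[210:410,275:475],None,fx=3,fy=3,interpolation=cv2.INTER_CUBIC))
"
```

```text
clk 13.15 tcp [0.5971 0.1769 0.1308] rpy [-3.142 -0.    -0.312] F [ 0.5  0.2 -2.1] w 0.0176
cm [0.05 0.12 4.28] deg [-0.   -0.01  0.11]
```

View pics/s9.png

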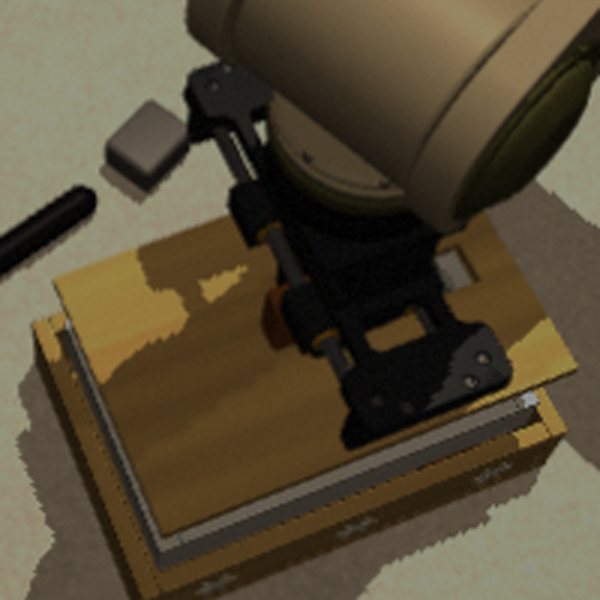

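Call:
servo_tool(
  deltas=[
    {"rotation": [0,0,0],"offset": [0,0.05,0.1],"claw": 255},
    {"rotation": [0,0,0],"offset": [0,0.05,0.3],"claw": 255},
    {"rotation": [0,0,0],"offset": [0,0.05,0.5],"claw": 255},
    {"rotation": [0,0,0],"offset": [0,0.05,0.7],"claw": 255},
    {"rotation": [0,0,0],"offset": [0,0.05,0.8],"claw": 255},
    {"rotation": [0,0,0],"offset": [0,0.05,0.9],"claw": 255},
    {"rotation": [0,0,0],"offset": [0,0.05,1.0],"claw": 255},
    {"rotation": [0,0,0],"offset": [0,0.05,1.1],"claw": 255},
    {"rotation": [0,0,0],"offset": [0,0.05,1.2],"claw": 255},
    {"rotation": [0,0,0],"offset": [0,0.05,1.2],"claw": 255},
  ],
)

```text
clock: 14.03
tcp_pos: [0.5968, 0.1765, 0.1185]
eef_rot: [3.141, 0.0, -0.312]
contact_force: [0.2, -0.7, -2.4]
width: 0.0178
```

```bash
python3 -c "
from h import *
go([.5972,.1757,.088],-.314)
p,_=r.capture('scene')
cv2.imwrite('pics/s10.png',cv2.resize(p[250:370,375:475],None,fx=5,fy=5,interpolation=cv2.INTER_CUBIC))
"
```

```text
clk 14.03 tcp [0.5968 0.1765 0.1185] rpy [ 3.141  0.    -0.312] F [ 0.2 -0.7 -2.4] w 0.0178
cm [0.06 0.06 3.05] deg [0.01 0.02 0.11]
```

View pics/s10.png

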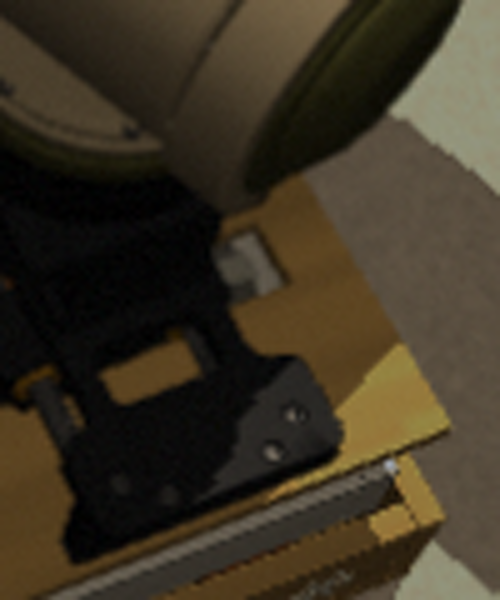

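The underside is now 7 mm below the wing top with no contact force, so the wing is in the slot. I'll continue down to just above the frame.

Call:
servo_tool(
  deltas=[
    {"rotation": [0,0,0],"offset": [0,0,0.3],"claw": 255},
    {"rotation": [0,0,0],"offset": [0,0,0.6],"claw": 255},
    {"rotation": [0,0,0],"offset": [0,0,0.9],"claw": 255},
    {"rotation": [0,0,0],"offset": [0,0,1.2],"claw": 255},
    {"rotation": [0,0,0],"offset": [0,0,1.5],"claw": 255},
    {"rotation": [0,0,0],"offset": [0,0,1.8],"claw": 255},
    {"rotation": [0,0,0],"offset": [0,0,2.1],"claw": 255},
    {"rotation": [0,0,0],"offset": [0,0,2.3],"claw": 255},
    {"rotation": [0,0,0],"offset": [0,0,2.5],"claw": 255},
    {"rotation": [0,0,0],"offset": [0,0,2.6],"claw": 255},
  ],
)

```text
clock: 14.92
tcp_pos: [0.5969, 0.1764, 0.0924]
eef_rot: [3.142, 0.0, -0.312]
contact_force: [0.3, 0.3, -3.1]
width: 0.018
```

```bash
python3 -c "
from h import *
go([.5972,.1757,.088],-.314)
p,_=r.capture('scene')
cv2.imwrite('pics/s11.png',cv2.resize(p[210:410,275:475],None,fx=3,fy=3,interpolation=cv2.INTER_CUBIC))
"
```

```text
clk 14.92 tcp [0.5969 0.1764 0.0924] rpy [ 3.142  0.    -0.312] F [ 0.3  0.3 -3.1] w 0.018
cm [0.06 0.06 0.44] deg [0.   0.01 0.11]
```

View pics/s11.png

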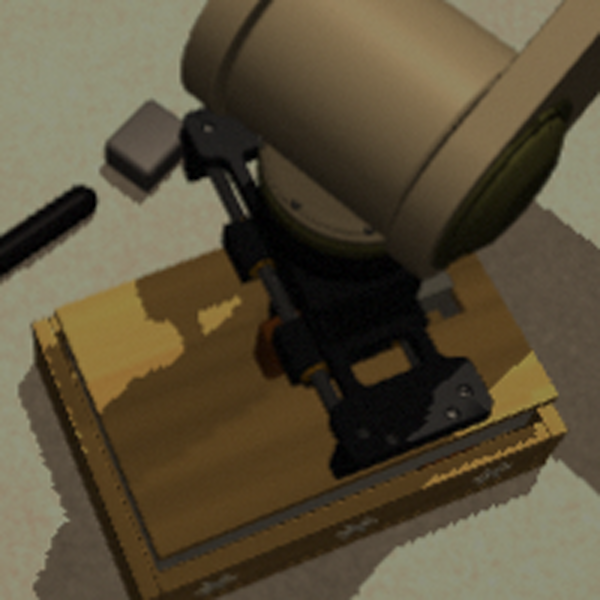

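Call:
servo_tool(
  deltas=[
    {"rotation": [0,0,0],"offset": [0,0,0.1],"claw": 255},
    {"rotation": [0,0,0],"offset": [0,0,0.2],"claw": 255},
    {"rotation": [0,0,0],"offset": [0,0,0.3],"claw": 255},
    {"rotation": [0,0,0],"offset": [0,0,0.4],"claw": 255},
    {"rotation": [0,0,0],"offset": [0,0,0.5],"claw": 255},
    {"rotation": [0,0,0],"offset": [0,0,0.6],"claw": 255},
    {"rotation": [0,0,0],"offset": [0,0,0.7],"claw": 255},
    {"rotation": [0,0,0],"offset": [0,0,0.7],"claw": 255},
    {"rotation": [0,0,0],"offset": [0,0,0.7],"claw": 255},
    {"rotation": [0,0,0],"offset": [0,0,0.7],"claw": 255},
  ],
)

```text
clock: 15.8
tcp_pos: [0.5969, 0.1764, 0.0859]
eef_rot: [-3.142, -0.0, -0.312]
contact_force: [-2.0, -0.3, 0.8]
width: 0.0178
```

```bash
python3 -c "
from h import *
go([.5972,.1757,.0797],-.314)"
```

```text
clk 15.8 tcp [0.5969 0.1764 0.0859] rpy [-3.142 -0.    -0.312] F [-2.  -0.3  0.8] w 0.0178
cm [0.05 0.06 0.62] deg [-0.   -0.01  0.11]
```

Call:
servo_tool(
  deltas=[
    {"rotation": [0,0,0],"offset": [0,0,0.1],"claw": 255},
    {"rotation": [0,0,0],"offset": [0,0,0.2],"claw": 255},
    {"rotation": [0,0,0],"offset": [0,0,0.3],"claw": 255},
    {"rotation": [0,0,0],"offset": [0,0,0.4],"claw": 255},
    {"rotation": [0,0,0],"offset": [0,0,0.5],"claw": 255},
    {"rotation": [0,0,0],"offset": [0,0,0.6],"claw": 255},
    {"rotation": [0,0,0],"offset": [0,0,0.65],"claw": 255},
    {"rotation": [0,0,0],"offset": [0,0,0.65],"claw": 255},
    {"rotation": [0,0,0],"offset": [0,0,0.65],"claw": 255},
    {"rotation": [0,0,0],"offset": [0,0,0.65],"claw": 255},
  ],
)

```text
clock: 16.63
tcp_pos: [0.597, 0.1765, 0.0799]
eef_rot: [-3.141, -0.0, -0.312]
contact_force: [-4.8, -0.7, 8.0]
width: 0.0176
```

```bash
python3 -c "
from h import *
go([.5972,.1757,.0797],-.314)
p,d=r.capture('scene')
cv2.imwrite('pics/s12.png',cv2.resize(p[210:410,275:475],None,fx=3,fy=3,interpolation=cv2.INTER_CUBIC))
p,d=r.capture('top'); np.save('pics/t12.npy',d)
cv2.imwrite('pics/t12.png',cv2.resize(p[110:330,110:330],None,fx=2.6,fy=2.6,interpolation=cv2.INTER_CUBIC))
s=[r.read_state()]; print(s[0]['contact_force'],s[0]['tcp_pos'])
"
```

```text
clk 16.63 tcp [0.597  0.1765 0.0799] rpy [-3.141 -0.    -0.312] F [-4.8 -0.7  8. ] w 0.0176
cm [0.04 0.07 0.02] deg [-0.01 -0.03  0.11]
[-4.0282305  -1.78773525  7.31180192] [0.5969868  0.17647048 0.07986228]
```

View pics/s12.png

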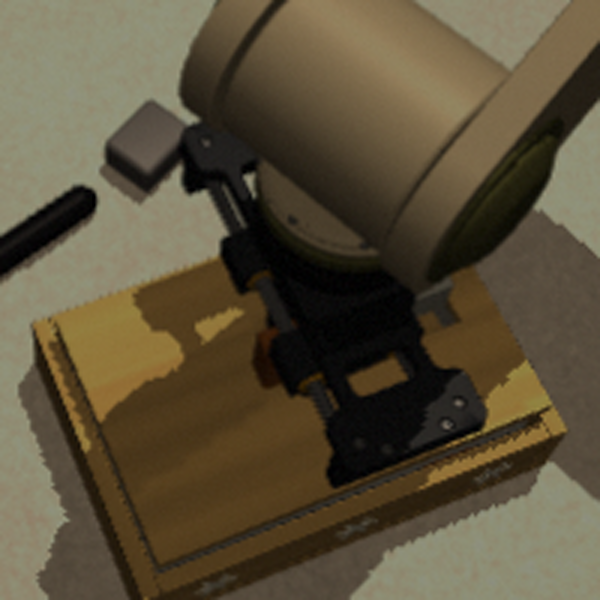

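View pics/t12.png

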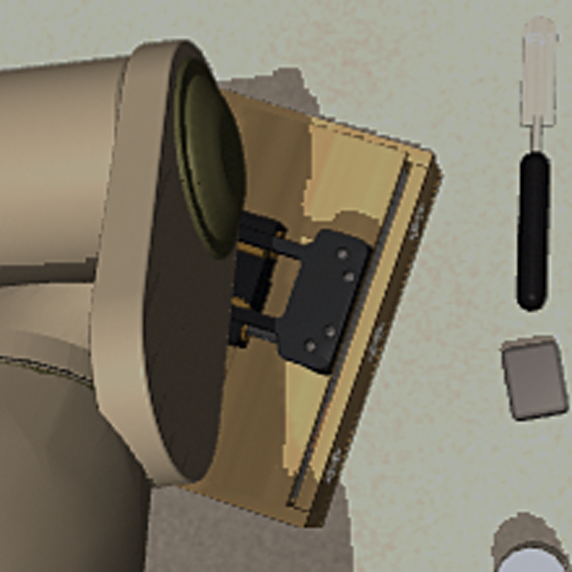

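```bash
python3 - <<'E'
from h import *
z=.0742
P=unproj('scene',crop([(51,318),(160,570),(548,408)],3,(275,210)),z)
print(np.linalg.norm(P[1]-P[0]),np.linalg.norm(P[2]-P[1]),'centre',(P[0]+P[2])/2, np.degrees(np.arctan2(*(P[1]-P[2])[[1,0]])))
B=unproj('scene',crop([(32,323),(146,605),(567,433)],3,(275,210)),.054)
print('box',np.linalg.norm(B[1]-B[0]),np.linalg.norm(B[2]-B[1]),(B[0]+B[2])/2)
Q=unproj('top',crop([(409,152),(290,504)],2.6,(110,110)),z); d=(Q[0]-Q[1]);print(np.linalg.norm(d),np.degrees(np.arctan2(d[1],d[0])))
n=np.array([-d[1],d[0]])/np.linalg.norm(d[:2]); print('top centre',(Q.mean(0)[:2]+.07*n))
D=np.load('pics/t12.npy')
# depth -> height at visible plate pts, wall
c,R=cam('top')
for u,v in [(368,180),(340,175),(350,205),(355,440),(375,400),(240,470)]:
    px=crop([(u,v)],2.6,(110,110))[0].round().astype(int); zz=D[px[1],px[0]]
    a=unproj('top',[px],0.)[0]; o=c['origin']; dd=(a-o)/((a-o)@R[:,2]); print((u,v),(o+dd*zz).round(4))
E
```

```text
0.14315732511525625 0.21654528515670515 centre [0.60170206 0.17577161 0.0742    ] -17.438941277196047
box 0.16099982819629594 0.23728976378897262 [0.60055553 0.17654909 0.054     ]
0.21849217040476146 -17.81694949437143
top centre [0.59842469 0.17468157]
(368, 180) [0.6646 0.0998 0.0722]
(340, 175) [0.668  0.1169 0.0726]
(350, 205) [0.6485 0.1102 0.0733]
(355, 440) [ 5.137e-01  1.184e-01 -2.000e-04]
(375, 400) [0.5384 0.1051 0.0015]
(240, 470) [0.4933 0.1707 0.0753]
```

Both cameras put the cover within 2 mm of the box centre and within 0.5° of its direction. The frame is about 8 mm down and the push is about 7.5 N. Handing in.

```bash
python3 -c "
from h import *
print(r.hand_in()); s=r.read_state(); print(s['clock'],s['tcp_pos'],s['contact_force'],s['width'])"
```

```text
the job is handed in; nothing more can be done
None
the job is handed in; nothing more can be done
```

I turned the wing about 58° clockwise to line up with the box and lifted the cover by its handle at 25 N grip. I lowered it over the wing onto the sprung frame and pressed it about half-way down. I handed in at about 17 s, with the gripper still holding the cover there; no verdict is given.

**Last checks before handing in:**
- **Frame depth:** about 8 mm down, from a gripper height of 79.9 mm. The top camera's depth image puts the plate top at about 73 mm, which would be 8.5 mm down.
- **Push:** 7 to 8 N on the wrist, against about 8 N expected half-way.
- **Cover position:** within 2 mm of the box centre and within about 0.5° of its direction, in both cameras.
- **Wing:** measured at about −18° like the box before I lifted the cover. I met no resistance as the slot went over it, and it still showed through the slot afterwards.
- **Jar, sponge and knife:** the sponge and knife look unmoved in the last pictures. The jar is only partly in view there, but nothing touched it.

**Disagreements:**
- **Camera offset:** the scene camera reads about 3 mm off the top camera in position. I relied on the top camera and on where the gripper closed on the wing.
- **Sideways force:** about 4–5 N was left along −x while pressing. I did not find the cause.
- **Tilt:** plate heights in the depth image varied by about 3 mm. I took this as noise; if real, it would be about 0.02 rad, within the 0.06 rad limit.

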